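# Move the formula pots from the drying rack to the night-feed caddy in feeding order

### The job

The four closed formula pots stand on the clear drying rack in feeding order, the first feed next to the green sippy cup. Move them into the four bays of the bamboo caddy in that same feeding order, the first feed in the bay next to the scoop pocket, each standing upright on the floor of its own bay. Keep the pots upright on the way and leave the sippy cup standing where it is.

Things in the scene. Friction and masses are not known exactly. Their poses are not given: they have to be found in the camera images.
- pot_wide_center (a point): Closed formula pot, loose, 0.07 to 0.16 kg: low wide round pot, white with a grey screw lid that has a white disc on top, 58 mm across, 60 mm tall. The point is its centre, half-way up; z is up.
- pot_slim_center (a point): Closed formula pot, loose, 0.07 to 0.16 kg: tall slim round pot, bare steel with a white lid, 44 mm across, 90 mm tall. The point is its centre, half-way up; z is up.
- pot_square_center (a point): Closed formula pot, loose, 0.07 to 0.16 kg: square pot, white with a grey lid that has a white square on top, 51 mm wide, 72 mm tall; sides square to its own x and y. The point is its centre, half-way up; z is up.
- pot_six_center (a point): Closed formula pot, loose, 0.07 to 0.16 kg: six-sided pot, white with a plain grey lid, 52 mm across flats (60 mm over corners), 80 mm tall; two flats face its own +x and -x. The point is its centre, half-way up; z is up.
- plate_wide: Clear slotted plate of the drying rack, fixed, 91 x 75 mm, 5 mm thick, the one on which the wide pot stands at the start. All four plates look alike and lie in one row along their own y axis, 78 mm apart; which plate is where changes. Origin: centre of its underside, so the pot's foot is 5 mm above it (23 mm above the counter). No walls in front or behind (own -x and +x).
- plate_slim: Clear slotted plate of the drying rack, fixed, 91 x 75 mm, 5 mm thick, the one on which the slim pot stands at the start. All four plates look alike and lie in one row along their own y axis, 78 mm apart; which plate is where changes. Origin: centre of its underside, so the pot's foot is 5 mm above it (23 mm above the counter). No walls in front or behind (own -x and +x).
- plate_square: Clear slotted plate of the drying rack, fixed, 91 x 75 mm, 5 mm thick, the one on which the square pot stands at the start. All four plates look alike and lie in one row along their own y axis, 78 mm apart; which plate is where changes. Origin: centre of its underside, so the pot's foot is 5 mm above it (23 mm above the counter). No walls in front or behind (own -x and +x).
- plate_six: Clear slotted plate of the drying rack, fixed, 91 x 75 mm, 5 mm thick, the one on which the six-sided pot stands at the start. All four plates look alike and lie in one row along their own y axis, 78 mm apart; which plate is where changes. Origin: centre of its underside, so the pot's foot is 5 mm above it (23 mm above the counter). No walls in front or behind (own -x and +x).
- sippy: Green two-handled sippy cup with white spout lid, loose, 69 mm wide (114 mm over handles, across the row), 112 mm tall, top 135 mm above the counter; on the rack at either end of the row. It marks where the feeding order begins: the nearest pot is the first feed, and so on. An upturned clear bottle, 118 mm tall, stands at the other end. Origin: centre of its underside.
- caddy: Bamboo tray, fixed, before or behind the rack. Origin: on the counter under the middle of its four bays, centres at own y = -114, -38, 38, 114 mm, x = 0; scoop pocket with steel scoop at its -y end (robot's right). Bays 72 mm (y) by 84 mm (x), floor 8 mm above the counter, lips at -x and +x 14 mm, dividers 33 mm, end boards 46 mm above it. Own x within 0.1 rad of world x.
There are look-alikes about, which are no part of the job. Leave any purple or turquoise look-alike of the part that bears pot_slim_center alone.

How it is judged:
At the end, for the whole second after the job is handed in: Counted from the scoop pocket, each pot is in the bay matching its starting place counted from the sippy cup: within 16 mm of the bay centre along the row, 21 mm across, foot within 5 mm of the floor, upright to 0.12 rad, at rest; the cup upright and within 25 mm of its start (((horizontal distance between plate_wide and sippy between 0.06 and 0.138 m and y of pot_wide_center in the frame of caddy between -0.13 and -0.098 m) or (horizontal distance between plate_wide and sippy between 0.138 and 0.216 m and y of pot_wide_center in the frame of caddy between -0.054 and -0.022 m) or (horizontal distance between plate_wide and sippy between 0.216 and 0.294 m and y of pot_wide_center in the frame of caddy between 0.022 and 0.054 m) or (horizontal distance between plate_wide and sippy between 0.294 and 0.372 m and y of pot_wide_center in the frame of caddy between 0.098 and 0.13 m)) and x of pot_wide_center in the frame of caddy between -0.021 and 0.021 m and z of pot_wide_center in the frame of caddy between 0.033 and 0.043 m and angle between each of pot_wide_center, pot_slim_center, pot_square_center, pot_six_center's own z axis and vertical below 0.12 rad and linear speed of each of pot_wide, pot_slim, pot_square, pot_six below 0.02 m/s and ((horizontal distance between plate_slim and sippy between 0.06 and 0.138 m and y of pot_slim_center in the frame of caddy between -0.13 and -0.098 m) or (horizontal distance between plate_slim and sippy between 0.138 and 0.216 m and y of pot_slim_center in the frame of caddy between -0.054 and -0.022 m) or (horizontal distance between plate_slim and sippy between 0.216 and 0.294 m and y of pot_slim_center in the frame of caddy between 0.022 and 0.054 m) or (horizontal distance between plate_slim and sippy between 0.294 and 0.372 m and y of pot_slim_center in the frame of caddy between 0.098 and 0.13 m)) and x of pot_slim_center in the frame of caddy between -0.021 and 0.021 m and z of pot_slim_center in the frame of caddy between 0.048 and 0.058 m and ((horizontal distance between plate_square and sippy between 0.06 and 0.138 m and y of pot_square_center in the frame of caddy between -0.13 and -0.098 m) or (horizontal distance between plate_square and sippy between 0.138 and 0.216 m and y of pot_square_center in the frame of caddy between -0.054 and -0.022 m) or (horizontal distance between plate_square and sippy between 0.216 and 0.294 m and y of pot_square_center in the frame of caddy between 0.022 and 0.054 m) or (horizontal distance between plate_square and sippy between 0.294 and 0.372 m and y of pot_square_center in the frame of caddy between 0.098 and 0.13 m)) and x of pot_square_center in the frame of caddy between -0.021 and 0.021 m and z of pot_square_center in the frame of caddy between 0.039 and 0.049 m and ((horizontal distance between plate_six and sippy between 0.06 and 0.138 m and y of pot_six_center in the frame of caddy between -0.13 and -0.098 m) or (horizontal distance between plate_six and sippy between 0.138 and 0.216 m and y of pot_six_center in the frame of caddy between -0.054 and -0.022 m) or (horizontal distance between plate_six and sippy between 0.216 and 0.294 m and y of pot_six_center in the frame of caddy between 0.022 and 0.054 m) or (horizontal distance between plate_six and sippy between 0.294 and 0.372 m and y of pot_six_center in the frame of caddy between 0.098 and 0.13 m)) and x of pot_six_center in the frame of caddy between -0.021 and 0.021 m and z of pot_six_center in the frame of caddy between 0.043 and 0.053 m and distance of sippy from where it was at the start of the episode below 0.025 m and angle between sippy's own z axis and vertical below 0.2 rad); the robot touches nothing.
It fails at once if a pot is tipped by more than 0.6 rad (angle between any of pot_wide_center, pot_slim_center, pot_square_center, pot_six_center's own z axis and vertical above 0.6 rad).
It fails at once if the sippy cup is moved by more than 25 mm or tipped by more than 0.4 rad (distance of sippy from where it was at the start of the episode above 0.025 m or angle between sippy's own z axis and vertical above 0.4 rad).
It also fails if it takes over 96 s, if anything falls off the work surface, if the arm or the gripper's body presses on something with over 40 N, if the wrist force passes 120 N, or if a joint passes its speed limit or range.

### The arm

A 6-joint arm with a two-finger parallel gripper is mounted at the origin on the work surface. World frame = base frame: x ahead of the robot, y to its left, z up, the work surface at z = 0. Lengths are in m, angles in rad, forces in N, time in s.
With the tool pointing down it reaches from about 0.375 to 0.9 m from the base axis. Payload 3.1 kg.
Tool frame: the origin (TCP) lies at the very end of the fingers, on their centre line; the grasp point (between the pads) lies 19 mm behind it (hold_point_z is the distance from the TCP to the grasp point, in m); z points along the fingers, x is the direction in which the jaws open and shut, and the axes are right-handed (so a half turn about z gives the same grasp; the last joint's range is limited). The gripper opens to 87 mm and grips with 3 to 60 N. Pads are 19 mm wide; open, the fingers measure 117 mm over their backs; the gripper's body (75 mm by 190 mm) begins 51 mm behind the grasp point.
Start: joints at [-1.373, 0.527, 1.433, -0, 1.181, -0.178], TCP at [0.23, -0.581, 0.223] pointing down, gripper open.
Joint ranges: [-3.08, 3.08], [-0.75, 2.2], [0.22, 2.44], [-1.43, 4.57], [0, 2.65], [-2.85, 2.85]. Speed limits (rad/s): [2.79, 2.79, 3.14, 3.14, 3.14, 3.14].

### API

Orientations are given as a unit quaternion [x, y, z, w].
In Python, from rig import * gives the robot as it stands.
- The arm moves only by the tool carry_out, never from a script. Its argument "deltas" is a list of rows, each a list of 7 numbers: the closure, from -1 (fully open) to 1 (shut), then the shift along the tool's x, y, z in units of 25 mm (1.0 is 25 mm), then the turn, a rotation vector about the tool's x, y, z in degrees. In form: [[jaw, x, y, z, rx, ry, rz], ...]. A call has 1 to 8 rows; each row is the pose to reach, as a shift and turn from the pose commanded when the call began, along the tool's axes at that moment; what a row does not reach only later rows make up. A row lasts 1/10 s, in which the tool goes at most 50 mm and 8.59 degrees, less where a joint would pass 70% of its speed; a pose out of reach is approached as far as the arm can. A call with a gripper value outside its range is refused whole. The fingers move at their own pace and stop on an object; "force" is the grip in N (left out, the last holds). Time passes only in rows, so rows that repeat a pose let the fingers close. It gives the time, the measured TCP pose, the force and the opening at its end, in the units of the state.
- get_obs(): the state, without advancing time (a new reading comes with each control period).
- camera(name): name is "side" or "top"; returns (picture, depth): 420x560x3 uint8, red, green, blue; 420x560 float32, m along the optical axis (not along the pixel's ray), 0 where there is no reading.
- camera_info(name): a dict with "mtx" (3x3 intrinsics, pixels), "origin" and "rotation" of the camera in the world. Camera axes: x right, y down, z forward; pixel columns grow to the right and rows downward; lengths in m; the calibration is good to about 2 mm. A picture is of the moment at which its call begins. camera_info takes no time and is no camera call.
- hand_in(): hands the job in, once; it reports no verdict.
Trained networks look in the newest picture that a camera, given by its name, has taken for a name from the list of things; names that differ only in an ending like _2 or _b are one class to them, and where a whole thing is asked for, a point or a joint stands for the part that bears it (a point fixed in the world has none). Each returns a list of dicts, best first, with "score" (0 to 1); they miss things now and then, are a little off and sometimes report something else, mostly with a low value. They report only what shows in the picture. A call takes as long as a camera call. They do not tell look-alikes from the thing itself.
- spot_in(camera, target): "pixel" ([row, column] in pixels, amid what is visible of it).
The state is a dict: "time": time; "q": joint angles; "joint_velocities": joint speeds; "joint_torque": joint torques, N m; "position": TCP position; "tool_rot": TCP orientation; "ft_force": force on the tool from outside, world axes, zero at the start; "moment": the same for the moment, N m; "grip_width": finger opening in m.
Only numpy, scipy, OpenCV 4.12 (cv2) and the standard library are available. Lean on these libraries where they do the work, as an engineer would, in place of code of your own. Each camera call takes 0.05 s, during which the arm holds its last target.

## Working session

There is one attempt and no reset: what is moved stays moved. The work goes in short steps, Python scripts to look and compute and a tool call to move; the robot and the scene stay as the last step left them, time stands still between calls to the robot, and variables do not carry over. Pictures are saved under pics/ and viewed, and the job is handed in when it is done.

Besides the shell and the picture viewer there is one more tool, called after "Call:" by a JSON object that holds its "api" and its "payload", one argument or row to a line. carry_out: Moves the arm, as the interface text tells. Its arguments: {"type":"object","properties":{"deltas":{"type":"array"},"force":{"type":"number"}},"required":["deltas"]}

```bash
mkdir -p pics; ls
cat > h.py <<'E'
from rig import *
import numpy as np, cv2
def snap(n,f):
    p,d=camera(n); cv2.imwrite(f'pics/{f}.png',p[:,:,::-1]); np.save(f'/tmp/{n}.npy',d); return p,d
def w(n,r,c,z):
    i=camera_info(n);K=np.array(i['mtx']);R=np.array(i['rotation']);o=np.array(i['origin'])
    v=R@np.linalg.solve(K,[c,r,1.]); return o+v*(z-o[2])/v[2]
def wd(n,d,r,c):
    i=camera_info(n);K=np.array(i['mtx']);R=np.array(i['rotation']);o=np.array(i['origin'])
    r=int(round(r));c=int(round(c)); return o+R@np.linalg.solve(K,[c,r,1.])*d[r,c]
E
python3 - <<'E'
from h import *
for n in('top','side'):
    p,d=snap(n,n+'0'); print(camera_info(n))
    for t in['pot_wide_center','pot_slim_center','pot_square_center','pot_six_center','sippy','caddy']:
        for s in spot_in(n,t): print(n,t,np.round(s['pixel'],1),round(s['score'],2),wd(n,d,*s['pixel']).round(3))
print(get_obs())
E
```

```text
pics
{'mtx': array([[462.65420994,   0.        , 280.26475539],
       [  0.        , 462.65420994, 205.9162542 ],
       [  0.        ,   0.        ,   1.        ]]), 'origin': array([ 0.48761817, -0.02674192,  1.09216118]), 'rotation': array([ 0.7113121 , -0.70219781,  0.02797698, -0.01306241])}Traceback (most recent call last):
  File "<stdin>", line 5, in <module>
  File "h.py", line 10, in wd
    r=int(round(r));c=int(round(c)); return o+R@np.linalg.solve(K,[c,r,1.])*d[r,c]
                                              ~^~~~~~~~~~~~~~~~~~~~~~~~~~~~
ValueError: matmul: Input operand 1 has a mismatch in its core dimension 0, with gufunc signature (n?,k),(k,m?)->(n?,m?) (size 3 is different from 4)
```

Rotation is a quaternion.

```bash
sed -i "s/R=np.array(i\['rotation'\])/R=Rot.from_quat(i['rotation']).as_matrix()/; s/^import numpy.*/&\nfrom scipy.spatial.transform import Rotation as Rot/" h.py
python3 - <<'E'
from h import *
for n in('top','side'):
    p,d=snap(n,n+'0'); print(camera_info(n))
    for t in['pot_wide_center','pot_slim_center','pot_square_center','pot_six_center','sippy','caddy']:
        for s in spot_in(n,t): print(n,t,np.round(s['pixel'],1),round(s['score'],2),wd(n,d,*s['pixel']).round(3))
print(get_obs())
E
```

```text
{'mtx': array([[462.65420994,   0.        , 280.26475539],
       [  0.        , 462.65420994, 205.9162542 ],
       [  0.        ,   0.        ,   1.        ]]), 'origin': array([ 0.48761817, -0.02674192,  1.09216118]), 'rotation': array([ 0.7113121 , -0.70219781,  0.02797698, -0.01306241])}
top pot_wide_center [162.9 208.3] 0.83 [0.638 0.112 0.083]
top pot_slim_center [214.4 406.1] 0.93 [ 0.532 -0.322  0.09 ]
top pot_slim_center [254.1 383.6] 0.91 [ 0.445 -0.273  0.091]
top pot_slim_center [164.3 314.9] 0.84 [ 0.635 -0.12   0.113]
top pot_slim_center [215.3 369.9] 0.84 [ 0.529 -0.243  0.091]
top pot_square_center [161.5 281.9] 0.97 [ 0.641 -0.05   0.096]
top pot_square_center [174.8 216.8] 0.67 [0.619 0.098 0.026]
top pot_six_center [163.5 243.2] 0.75 [0.635 0.034 0.102]
top sippy [160.8 160.8] 0.59 [0.636 0.206 0.118]
top caddy [253.9 254.4] 0.78 [0.438 0.011 0.006]
{'mtx': array([[485.79317657,   0.        , 283.72374075],
       [  0.        , 485.79317657, 208.63385693],
       [  0.        ,   0.        ,   1.        ]]), 'origin': array([0.30802012, 0.64777376, 0.68003142]), 
[... 789 characters left out ...]
: 0.8, 'q': array([-1.37249408e+00,  5.27485045e-01,  1.43273297e+00,  5.65062144e-06,
        1.18138162e+00, -1.78491261e-01]), 'joint_velocities': array([ 4.42758631e-05,  7.46591306e-04,  3.55661494e-04,  7.43735590e-05,
       -4.60908872e-04, -1.17275943e-03]), 'joint_torque': array([ 8.99607676e-04, -4.39941967e+01, -1.76982236e+01,  6.34700549e-02,
        5.02863934e-02, -1.93734189e-05]), 'position': array([ 0.22999013, -0.58110816,  0.22254708]), 'tool_rot': array([ 8.27024431e-01, -5.62165981e-01, -6.62815981e-07, -4.31017885e-06]), 'ft_force': array([0.4820587 , 0.78762388, 0.3177974 ]), 'moment': array([-0.01986767, -0.02032015,  0.07382766]), 'grip_width': 0.08671450749115249}
```

View pics/top0.png

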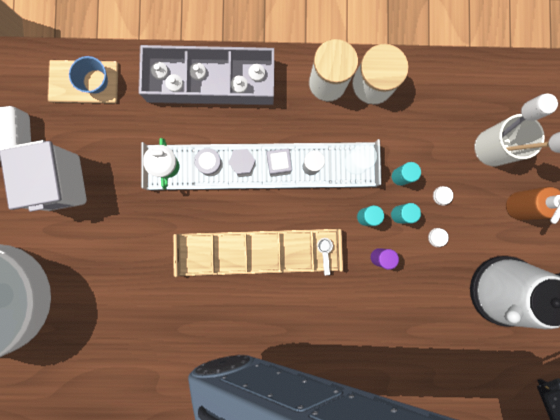

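View pics/side0.png

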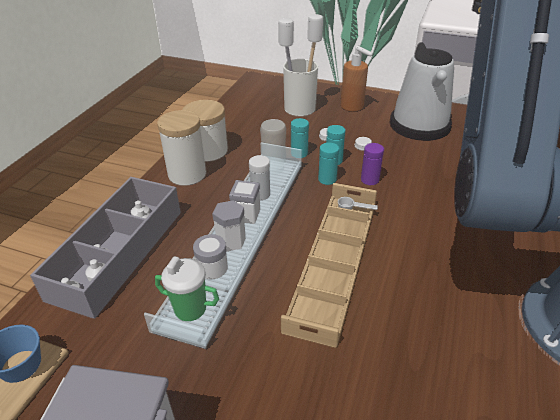

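Order from the cup (160,161 in the top view): wide (208,163), six (243,163), square (281,162), slim (315,164). The slim look-alikes are the teal pots at (406,173), (406,214) and (372,216) and the purple one at (385,259), and all four are off the rack. I choose the white-lidded one on the rack. The scoop is at the caddy's right end. I'll measure precisely and check a crop.

```bash
cat > m.py <<'E'
from h import *
def cloud(n,d):
    i=camera_info(n);K=np.array(i['mtx']);R=Rot.from_quat(i['rotation']).as_matrix()
    c,r=np.meshgrid(np.arange(560),np.arange(420))
    P=np.stack([(c-K[0,2])/K[0,0],(r-K[1,2])/K[1,1],np.ones_like(c)],-1)*d[...,None]
    W=P@R.T+np.array(i['origin']); W[d<=0]=np.nan; return W
E
python3 - <<'E'
from m import *
p,d=snap('top','top1'); W=cloud('top',d)
cv2.imwrite('pics/c1.png',cv2.resize(p[135:285,140:400,::-1],None,fx=3,fy=3,interpolation=cv2.INTER_CUBIC))
for nm,(r,c),h in[('wide',(163,208),.083),('six',(163,243),.103),('square',(162,281),.095),('slim',(164,315),.113),('sippy',(161,160),.112)]:
    sub=W[r-25:r+25,c-22:c+22]; m=abs(sub[...,2]-h)<.006
    pts=sub[m][:,:2]; px=np.argwhere(m)[:,::-1].astype(np.float32)
    hull=cv2.convexHull((pts*1000).astype(np.float32)); rc=cv2.minAreaRect(hull); e=cv2.minEnclosingCircle(hull)
    print(nm,len(pts),pts.mean(0).round(4),'z',np.median(sub[m][:,2]).round(4),'rect',np.round(rc[0],1),np.round(rc[1],1),round(rc[2],1),'circ',np.round(e[0],1),round(e[1],1))
sub=W[225:282,165:350]; z=sub[...,2]
for lo,hi in[(.016,.03),(.036,.046),(.048,.062),(.004,.012)]:
    m=(z>lo)&(z<hi); pts=sub[m][:,:2]*1000; rc=cv2.minAreaRect(pts.astype(np.float32)); print(lo,len(pts),np.round(rc[0],1),np.round(rc[1],1),round(rc[2],1))
sub=W[140:192,135:385]; z=sub[...,2]; m=(z>.014)&(z<.03); pts=sub[m][:,:2]*1000; rc=cv2.minAreaRect(pts.astype(np.float32)); print('rack',len(pts),rc)
for s in (slice(45,110),): 
    print('box z',np.nanmax(W[45:110,140:275,2]), 'canister',np.nanmax(W[40:105,310:410,2]))
E
```

```text
wide 543 [0.6448 0.1135] z 0.0836 rect [644.4 113.7] [56.1 57. ] 33.9 circ [645.2 113.8] 29.2
six 515 [0.6422 0.0372] z 0.1035 rect [642.4  37.3] [58.3 51.8] 36.2 circ [642.1  37.4] 29.4
square 542 [ 0.6447 -0.0436] z 0.0954 rect [645.5 -43.8] [51.4 50.9] 8.7 circ [644.6 -43.8] 33.5
slim 320 [ 0.6436 -0.1188] z 0.1132 rect [ 643.8 -118.8] [40.9 42.2] 45.9 circ [ 644. -119.] 21.9
sippy 438 [0.6361 0.2079] z 0.1156 rect [638.  210.3] [66.6 66.1] 1.5 circ [638.9 210.9] 34.6
0.016 514 [4.401e+02 2.000e-01] [103.7 366.2] 2.3
0.036 219 [4.432e+02 2.000e-01] [ 93.9 379.9] 2.4
0.048 44 [445.    0.8] [ 89.  376.2] 3.0
0.004 5076 [440.3   3.1] [130.2 431.6] 0.7
rack 4640 ((645.3200073242188, -4.7952880859375), (103.10304260253906, 533.2584838867188), 1.6071019172668457)
box z 0.07667317169200927 canister 0.1535649934808897
```

View pics/c1.png

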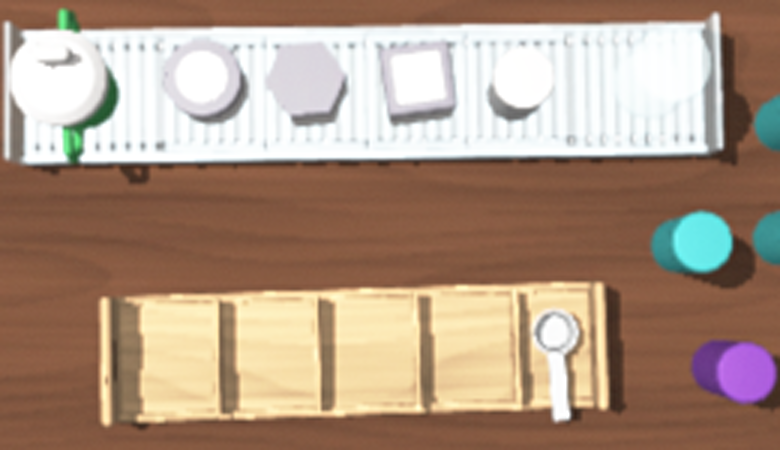

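Run:
```python
from m import *
p,_=camera('top'); ds=[camera('top')[1] for _ in range(3)]; d=np.median(ds,0); W=cloud('top',d)
sub=W[225:282,165:350]; z=sub[...,2]
m=(z>.033)&(z<.047); pts=sub[m]*1000
a=np.deg2rad(2.3)
c=np.cos(a);s=np.sin(a)
# own axes: x=(c,s) , y=(-s,c)
for th in(0,1,2,2.3,3,4):
    a=np.deg2rad(th); Y=-np.sin(a)*pts[:,0]+np.cos(a)*pts[:,1]
    h,e=np.histogram(Y,bins=np.arange(-230,260,4)); print(th,[(int(e[i]),int(h[i])) for i in np.argsort(-h)[:9]])
for lo,hi in[(-60,-90),]: pass
for y0 in(76,0,-76,-152):
    q=pts[(abs(pts[:,1]-y0)<22)&(abs(pts[:,0]-440)<40)]
    f=np.polyfit(q[:,0]-440,q[:,1],1); print(y0,len(q),f, np.ptp(q[:,0]))
# lips
q=sub[(z>.017)&(z<.027)]*1000
for lo,hi in((380,420),(460,500)):
    r=q[(q[:,0]>lo)&(q[:,0]<hi)&(abs(q[:,1])<140)]
    if len(r)>5: print('lip',len(r),np.polyfit(r[:,1],r[:,0],1),r[:,0].min(),r[:,0].max())
print('scoop max z', np.nanmax(W[235:275,315:335,2]))
np.save('/tmp/med.npy',d)
# pot shapes
for nm,(r,c),h in[('six',(163,243),.103),('square',(162,281),.095)]:
    S=W[r-25:r+25,c-22:c+22]; mm=(abs(S[...,2]-h)<.006); P=S[mm][:,:2]*1000
    n=2*np.pi/(6 if nm=='six' else 4)
    best=[]
    for k in np.arange(-30 if nm=='six' else -45,30 if nm=='six' else 45,1.):
        hw=[]
        for j in range(3 if nm=='six' else 2):
            t=np.deg2rad(k)+j*n; pr=P@[np.cos(t),np.sin(t)]; hw.append(np.percentile(pr,99)-np.percentile(pr,1))
        best.append((np.sum(hw),k,np.round(hw,1)))
    best.sort(key=lambda x:x[0]); print(nm,best[:4])
    cnt,_=cv2.findContours(mm.astype(np.uint8),0,1)
```

```text
0 [(-186, 67), (182, 59), (-190, 49), (186, 45), (178, 38), (102, 31), (-126, 30), (-182, 26), (26, 25)]
1 [(174, 69), (-194, 66), (178, 55), (-198, 49), (94, 34), (-190, 27), (-134, 25), (-58, 23), (18, 21)]
2 [(166, 87), (-202, 59), (170, 55), (-198, 42), (-206, 41), (86, 28), (10, 23), (-62, 20), (-142, 19)]
2.3 [(-202, 71), (162, 67), (-206, 53), (166, 43), (86, 36), (-142, 35), (170, 32), (-66, 32), (10, 31)]
3 [(158, 88), (-210, 58), (162, 46), (-206, 44), (-214, 40), (82, 24), (2, 23), (-70, 23), (78, 21)]
4 [(150, 88), (-218, 55), (-214, 53), (154, 40), (-222, 34), (74, 27), (-78, 25), (-154, 25), (-2, 20)]Traceback (most recent call last):
  File "<stdin>", line 14, in <module>
    raise TypeError("expected non-empty vector for x")
TypeError: expected non-empty vector for x
```

Run:
```python
import cv2
p=cv2.imread('pics/top1.png'); cv2.imwrite('pics/c2.png',cv2.resize(p[140:185,190:335],None,fx=5.5,fy=5.5,interpolation=cv2.INTER_CUBIC))
```

```text
(no output)
```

View pics/c2.png

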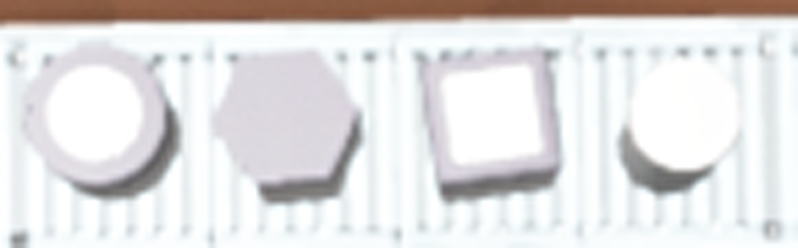

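Run:
```python
from m import *
d=np.load('/tmp/med.npy') if __import__('os').path.exists('/tmp/med.npy') else np.load('/tmp/top.npy'); W=cloud('top',d)
sub=W[225:282,165:350]; z=sub[...,2]
pts=sub[(z>.033)&(z<.047)]*1000
for y0 in(180,104,28,-48,-124,-188):
    q=pts[(abs(pts[:,1]-y0)<14)&(abs(pts[:,0]-440)<42)]
    f=np.polyfit(q[:,0]-440,q[:,1],1); print(y0,len(q),f, q[:,0].min(),q[:,0].max(),np.median(q[:,1]))
q=sub[(z>.015)&(z<.027)]*1000
for lo,hi in((370,430),(450,510)):
    r=q[(q[:,0]>lo)&(q[:,0]<hi)&(q[:,1]>-120)&(q[:,1]<175)]
    if len(r)>5: print('lip',len(r),np.polyfit(r[:,1]-28,r[:,0],1),r[:,0].min(),r[:,0].max())
print('scoop max z', np.nanmax(W[235:275,315:335,2]))
for nm,(r,c),h in[('six',(163,243),.103),('square',(162,281),.095)]:
    S=W[r-25:r+25,c-22:c+22]; mm=(abs(S[...,2]-h)<.006); P=S[mm][:,:2]*1000
    N=6 if nm=='six' else 4
    best=[]
    for k in np.arange(-180/N,180/N,1.):
        hw=[];ce=[]
        for j in range(N//2):
            t=np.deg2rad(k)+j*2*np.pi/N; pr=P@[np.cos(t),np.sin(t)]; hw.append(np.percentile(pr,99)-np.percentile(pr,1))
        best.append((np.sum(hw).round(1),k,np.round(hw,1)))
    best.sort(key=lambda x:x[0]); print(nm,best[:5])
```

```text
180 123 [4.25480176e-02 1.84670151e+02] 399.1329008630473 479.93420749184526 184.05076608789633
104 42 [5.83747148e-02 1.05049000e+02] 399.3929374872228 480.8688875187597 104.90604532199137
28 36 [ 0.03238645 29.19498093] 404.7614487520106 481.7748222141579 29.79720070006675
-48 31 [  0.05051802 -47.01778052] 403.3149689615886 480.43992551076786 -46.81531794174872
-124 31 [ 4.43810502e-02 -1.22726095e+02] 408.61095303720106 479.0758034742023 -122.26590342156179
-188 107 [ 5.55934192e-02 -1.84876075e+02] 405.6215791611889 479.96793272333866 -184.71341976017467
lip 161 [-3.64336235e-02  3.99551980e+02] 390.5150433916998 420.89995975741624
lip 149 [-5.08901983e-02  4.86296176e+02] 453.3380585976817 495.1146995079408
scoop max z 0.03209520680888733
six [(np.float64(152.1), np.float64(2.0), array([50.7, 50.8, 50.7])), (np.float64(152.1), np.float64(4.0), array([51. , 50.8, 50.3])), (np.float64(152.2), np.float64(3.0), array([50.8, 50.8, 50.6])), (np.float64(152.3), np.float64(1.0), array([50.6, 50.8, 50.9])), (np.float64(152.3), np.float64(5.0), array([51.2, 50.8, 50.3]))]
square [(np.float64(99.9), np.float64(8.0), array([50.1, 49.8])), (np.float64(100.0), np.float64(7.0), array([50.3, 49.8])), (np.float64(100.1), np.float64(9.0), array([50.3, 49.8])), (np.float64(100.1), np.float64(10.0), array([50.2, 49.9])), (np.float64(100.3), np.float64(6.0), array([50.5, 49.8]))]
```

Run:
```python
from m import *
d=np.load('/tmp/top.npy'); W=cloud('top',d)
S=W[35:110,300:415].reshape(-1,3); S=S[S[:,2]>.05]
for a,b in((-.19,-.08),(-.3,-.19)):
    q=S[(S[:,1]>a)&(S[:,1]<b)]; print(a,b,len(q),np.nanpercentile(q[:,0],[0,1,5]).round(3),q[np.argsort(q[:,0])[:5]].round(3))
t=S[S[:,2]>.14]; print(len(t),t.min(0),t.max(0))
ds=np.load('/tmp/side.npy'); V=cloud('side',ds); S=V[95:190,155:235].reshape(-1,3); S=S[S[:,2]>.05]
print('side',np.nanmin(S,0),np.nanmax(S,0),np.nanpercentile(S[:,0],[1,5]))
```

```text
-0.19 -0.08 1825 [0.804 0.805 0.806] [[ 0.804 -0.157  0.137]
 [ 0.804 -0.159  0.137]
 [ 0.804 -0.16   0.143]
 [ 0.804 -0.156  0.129]
 [ 0.804 -0.163  0.136]]
-0.3 -0.19 2055 [0.799 0.8   0.802] [[ 0.799 -0.267  0.118]
 [ 0.8   -0.271  0.11 ]
 [ 0.8   -0.263  0.117]
 [ 0.8   -0.276  0.117]
 [ 0.8   -0.272  0.117]]
1502 [ 0.80431235 -0.20360513  0.1400216 ] [ 0.89530511 -0.11333796  0.15356499]
side [ 0.66184124 -0.32193348  0.05001138] [ 0.90050901 -0.01779837  0.15067054] [0.79939596 0.80325846]
```

Call:
{"api": "carry_out", "payload": {
  "deltas": [
    [-1,0,0,-2,0,0,-8.5],
    [-1,0,0,-2,0,0,-17],
    [-1,0,0,-2,0,0,-25],
    [-1,0,0,-2,0,0,-34],
    [-1,0,0,-2,0,0,-42],
    [-1,0,0,-2,0,0,-51],
    [-1,0,0,-2,0,0,-60],
    [-1,0,0,-2,0,0,-68.4]
  ],
  "force": 20
}}

```text
time: 1.85
position: [0.23, -0.5811, 0.2725]
tool_rot: [1.0, -0.002, -0.0, -0.0]
ft_force: [-0.5, -0.8, 0.8]
grip_width: 0.087
```

Run:
```python
from m import *
p,d=snap('top','top2'); W=cloud('top',d)
for n,s in(('kettle',W[255:335,470:560]),('pump',W[180:225,500:560]),('brush',W[90:170,470:560])):
    q=s.reshape(-1,3);q=q[q[:,2]>.05];print(n,np.nanmin(q,0),np.nanmax(q,0))
p,d=snap('side','side2')
```

```text
kettle [ 0.29091087 -0.66427454  0.05001854] [ 0.43303818 -0.49366008  0.21595065]
pump [ 0.51611205 -0.63895469  0.05024884] [ 0.59425945 -0.58211182  0.18116944]
brush [ 0.65283345 -0.60687741  0.05006941] [ 0.75497819 -0.50919107  0.25865588]
```

View pics/top2.png

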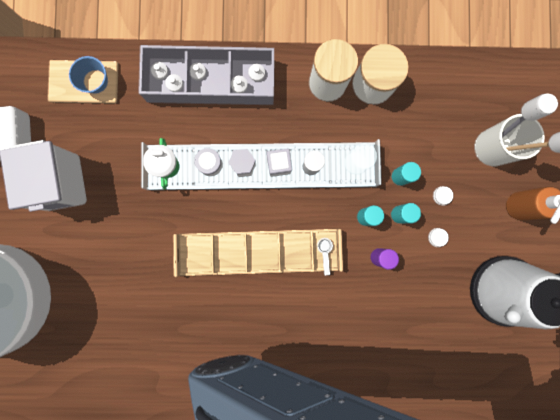

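Call:
{"api": "carry_out", "payload": {
  "deltas": [
    [-1,16.55,-18.49,0,0,0,0],
    [-1,16.55,-18.49,0,0,0,0],
    [-1,16.55,-18.49,0,0,0,0],
    [-1,16.55,-18.49,0,0,0,0],
    [-1,16.55,-18.49,0,0,0,0],
    [-1,16.55,-18.49,0,0,0,0],
    [-1,16.55,-18.49,0,0,0,0],
    [-1,16.55,-18.49,0,0,0,0]
  ]
}}

```text
time: 2.75
position: [0.5012, -0.2844, 0.2728]
tool_rot: [1.0, -0.007, 0.0, 0.0]
ft_force: [0.7, -0.8, 0.3]
grip_width: 0.0868
```

Call:
{"api": "carry_out", "payload": {
  "deltas": [
    [-1,5.7,-6.6,0,0,0,0],
    [-1,5.7,-6.6,0,0,0,0],
    [-1,5.7,-6.6,0,0,0,0],
    [-1,5.7,-6.6,0,0,0,0],
    [-1,5.7,-6.6,0,0,0,0],
    [-1,5.7,-6.6,0,0,0,0],
    [-1,5.7,-6.6,0,0,0,0]
  ]
}}

```text
time: 3.45
position: [0.6436, -0.1231, 0.2722]
tool_rot: [1.0, -0.006, -0.001, 0.0]
ft_force: [0.0, -0.1, -0.1]
grip_width: 0.0872
```

```bash
cat > st.py <<'E'
from h import *
def st():
    o=get_obs();R=Rot.from_quat(o['tool_rot']).as_matrix();print(o['time'],o['position'].round(4),'yaw',np.degrees(np.arctan2(R[1,0],R[0,0])).round(2),'w',round(o['grip_width'],4),o['ft_force'].round(1),'tilt',np.degrees(np.arccos(-R[2,2])).round(2));return o,R
def to(x,y,z,yaw):
    o,R=st(); d=R.T@(np.array([x,y,z])-o['position'])/.025
    cy=np.degrees(np.arctan2(R[1,0],R[0,0])); print('units',d.round(2),'rz',round(-(yaw-cy),2))
E
python3 - <<'E'
from st import *
snap('side','side3'); snap('top','top3')
to(.6437,-.1189,.068,0)
E
```

```text
3.55 [ 0.6432 -0.1241  0.2725] yaw -0.78 w 0.0867 [ 0.  -0.5  0.1] tilt 0.06
units [ 0.02 -0.21  8.18] rz -0.78
```

View pics/side3.png

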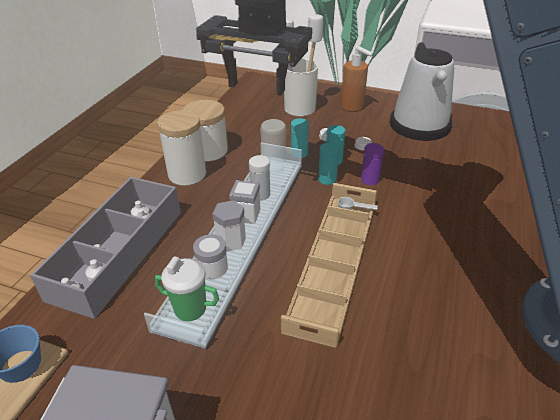

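View pics/top3.png

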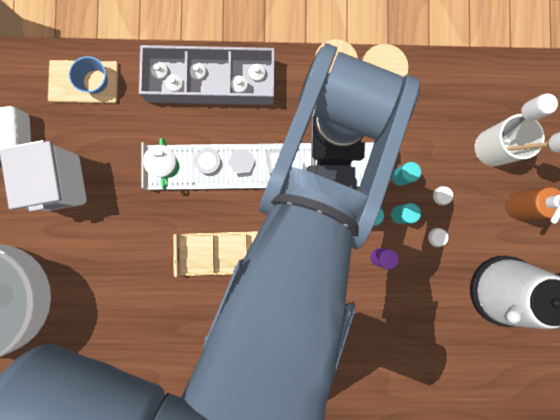

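The gripper's long side runs along the jaws, as I assumed. Next I descend on the slim pot.

Call:
{"api": "carry_out", "payload": {
  "deltas": [
    [-1,0,-0.2,1.5,0,0,-0.8],
    [-1,0,-0.2,3.5,0,0,-0.8],
    [-1,0,-0.2,5,0,0,-0.8],
    [-1,0,-0.2,6.5,0,0,-0.8],
    [-1,0,-0.2,7.5,0,0,-0.8],
    [-1,0,-0.2,8.18,0,0,-0.8],
    [-1,0,-0.2,8.18,0,0,-0.8],
    [-1,0,-0.2,8.18,0,0,-0.8]
  ]
}}

```text
time: 4.35
position: [0.6441, -0.1191, 0.0685]
tool_rot: [1.0, 0.0, 0.0, 0.0]
ft_force: [1.0, -0.3, 0.2]
grip_width: 0.0871
```

Run:
```python
from st import *
p,d=snap('side','side4');to(.6437,-.1189,.068,0)
cv2.imwrite('pics/c4.png',cv2.resize(p[60:280,160:340,::-1],None,fx=2.5,fy=2.5))
```

```text
4.4 [ 0.6448 -0.119   0.0692] yaw 0.07 w 0.0868 [-0.2  0.4 -0.7] tilt 0.11
units [-0.04 -0.    0.05] rz 0.07
```

View pics/c4.png

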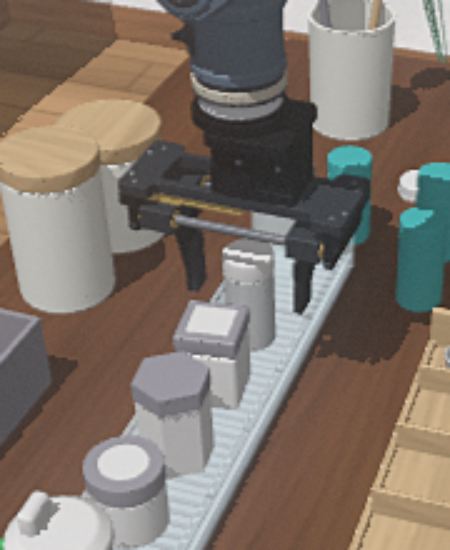

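The slim pot, steel with a white lid, sits between the fingers. I'll grip at 20 N and lift.

Call:
{"api": "carry_out", "payload": {
  "deltas": [
    [1,0,0,0,0,0,0],
    [1,0,0,0,0,0,0],
    [1,0,0,0,0,0,0],
    [1,0,0,0,0,0,0],
    [1,0,0,0,0,0,0],
    [1,0,0,0,0,0,0]
  ],
  "force": 20
}}

```text
time: 5.0
position: [0.6444, -0.1175, 0.0681]
tool_rot: [1.0, 0.002, -0.0, 0.0]
ft_force: [-0.3, 1.0, -1.0]
grip_width: 0.0471
```

Call:
{"api": "carry_out", "payload": {
  "deltas": [
    [1,0,0,-0.6,0,0,0],
    [1,0,0,-1.6,0,0,0],
    [1,0,0,-2.8,0,0,0],
    [1,0,0,-4,0,0,0],
    [1,0,0,-5,0,0,0],
    [1,0,0,-5,0,0,0]
  ]
}}

```text
time: 5.6
position: [0.6471, -0.1184, 0.1981]
tool_rot: [1.0, 0.002, 0.005, 0.002]
ft_force: [1.1, 0.2, -0.2]
grip_width: 0.0431
```

Run:
```python
from st import *
p,d=snap('side','side5');to(.4374,.1429,.193,2.6)
cv2.imwrite('pics/c5.png',cv2.resize(p[40:260,160:340,::-1],None,fx=2.5,fy=2.5))
```

```text
5.65 [ 0.6456 -0.1179  0.1955] yaw 0.18 w 0.043 [-0.3  0.9 -2. ] tilt 0.29
units [ -8.29 -10.46   0.04] rz -2.42
```

View pics/c5.png

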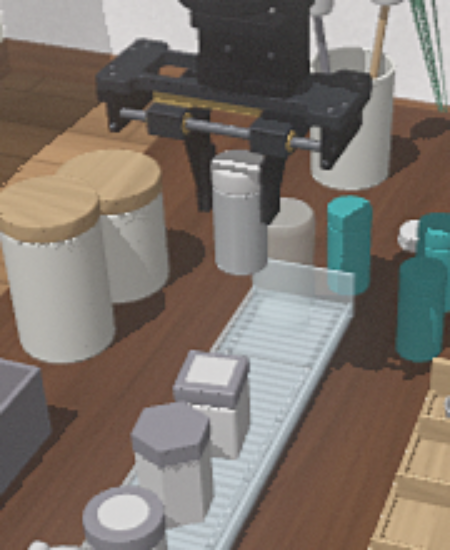

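Call:
{"api": "carry_out", "payload": {
  "deltas": [
    [1,-0.5,-0.6,0,0,0,0],
    [1,-1.5,-1.9,0,0,0,-0.5],
    [1,-2.7,-3.4,0,0,0,-1],
    [1,-3.9,-4.9,0,0,0,-1.5],
    [1,-5.1,-6.4,0,0,0,-2],
    [1,-6.3,-7.9,0,0,0,-2.4],
    [1,-7.4,-9.3,0,0,0,-2.4],
    [1,-8.29,-10.46,0,0,0,-2.4]
  ]
}}

```text
time: 6.45
position: [0.4326, 0.1447, 0.1915]
tool_rot: [1.0, 0.023, -0.002, -0.0]
ft_force: [0.8, -0.1, -2.1]
grip_width: 0.0429
```

Call:
{"api": "carry_out", "payload": {
  "deltas": [
    [1,0,0,0,0,0,0],
    [1,0,0,0,0,0,0],
    [1,0,0,0,0,0,0]
  ]
}}

```text
time: 6.75
position: [0.4369, 0.1428, 0.1925]
tool_rot: [1.0, 0.022, -0.0, 0.0]
ft_force: [0.3, -0.1, -0.7]
grip_width: 0.0431
```

Run:
```python
from st import *
p,d=snap('side','side6');to(.4374,.1429,.054,2.6)
```

```text
6.8 [0.4371 0.1426 0.1926] yaw 2.51 w 0.0431 [-0.1 -0.1 -1.4] tilt 0.01
units [ 0.01 -0.01  5.55] rz -0.09
```

View pics/side6.png

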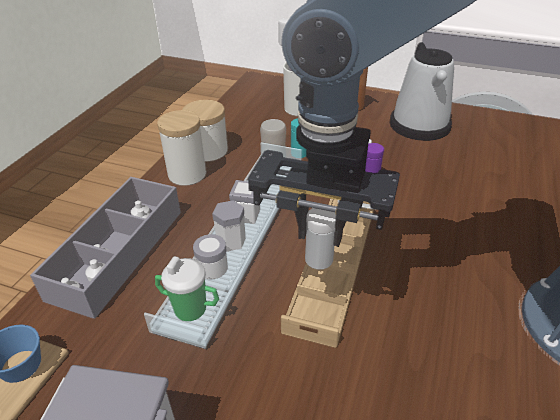

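Call:
{"api": "carry_out", "payload": {
  "deltas": [
    [1,0,0,0.7,0,0,0],
    [1,0,0,1.7,0,0,0],
    [1,0,0,2.9,0,0,0],
    [1,0,0,4,0,0,0],
    [1,0,0,4.8,0,0,0],
    [1,0,0,5.2,0,0,0],
    [1,0,0,5.4,0,0,0],
    [1,0,0,5.4,0,0,0]
  ]
}}

```text
time: 7.6
position: [0.4368, 0.1429, 0.0578]
tool_rot: [1.0, 0.022, -0.0, -0.0]
ft_force: [-0.4, 0.1, -0.9]
grip_width: 0.0429
```

Run:
```python
from st import *
p,d=snap('side','side7');to(.4374,.1429,.053,2.6)
cv2.imwrite('pics/c7.png',cv2.resize(p[160:360,240:420,::-1],None,fx=3,fy=3))
```

```text
7.65 [0.4371 0.143  0.0583] yaw 2.54 w 0.0434 [-0.4  0.1 -1.1] tilt 0.05
units [0.01 0.01 0.21] rz -0.06
```

View pics/c7.png

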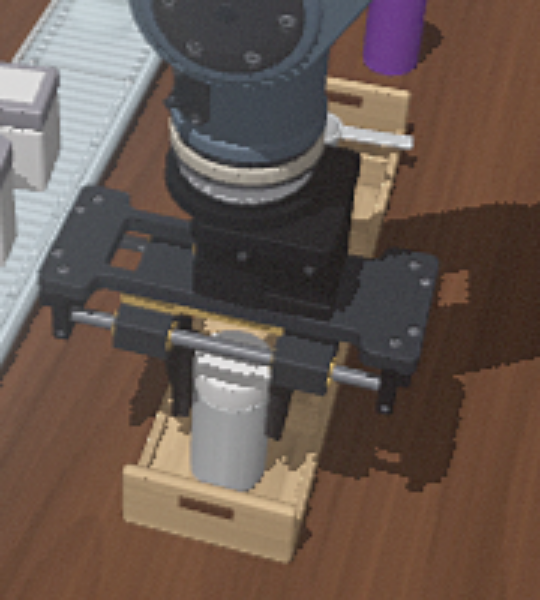

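Call:
{"api": "carry_out", "payload": {
  "deltas": [
    [1,0,0,0.07,0,0,0],
    [1,0,0,0.14,0,0,0],
    [1,0,0,0.2,0,0,0],
    [1,0,0,0.2,0,0,0]
  ]
}}

```text
time: 8.05
position: [0.438, 0.1437, 0.0557]
tool_rot: [1.0, 0.023, 0.003, -0.0]
ft_force: [-2.6, 1.1, 17.2]
grip_width: 0.0428
```

Call:
{"api": "carry_out", "payload": {
  "deltas": [
    [1,0,0,-0.08,0,0,0],
    [-0.6,0,0,-0.08,0,0,0],
    [-0.6,0,0,-0.08,0,0,0],
    [-0.6,0,0,-0.08,0,0,0],
    [-0.6,0,0,-0.08,0,0,0]
  ]
}}

```text
time: 8.55
position: [0.4363, 0.1433, 0.0549]
tool_rot: [1.0, 0.022, -0.0, 0.0]
ft_force: [0.7, 0.5, 0.3]
grip_width: 0.0657
```

Call:
{"api": "carry_out", "payload": {
  "deltas": [
    [-1,0,0,-0.7,0,0,0],
    [-1,0,0,-2,0,0,0],
    [-1,0,0,-4,0,0,0],
    [-1,0,0,-5,0,0,0],
    [-1,0,0,-5,0,0,0]
  ]
}}

```text
time: 9.05
position: [0.4389, 0.1436, 0.1833]
tool_rot: [1.0, 0.022, 0.004, -0.0]
ft_force: [0.0, -0.2, 0.5]
grip_width: 0.0864
```

Run:
```python
from st import *
p,d=snap('side','side8');to(.6450,-.0437,.181,8)
cv2.imwrite('pics/c8.png',cv2.resize(p[160:360,240:420,::-1],None,fx=3,fy=3))
```

```text
9.1 [0.4374 0.1434 0.1815] yaw 2.58 w 0.0868 [ 0.   0.3 -0.4] tilt 0.24
units [7.96 7.85 0.05] rz -5.42
```

View pics/c8.png

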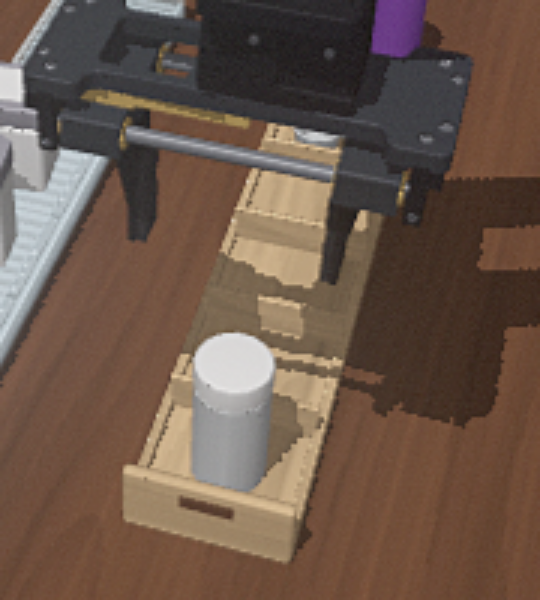

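The slim pot stands upright in the bay farthest from the scoop. Next is the square pot.

Call:
{"api": "carry_out", "payload": {
  "deltas": [
    [-1,8,7.85,0,0,0,-5.4],
    [-1,8,7.85,0,0,0,-5.4],
    [-1,8,7.85,0,0,0,-5.4],
    [-1,8,7.85,0,0,0,-5.4],
    [-1,8,7.85,0,0,0,-5.4],
    [-1,8,7.85,0,0,0,-5.4],
    [-1,8,7.85,0,0,0,-5.4],
    [-1,8,7.85,0,0,0,-5.4]
  ]
}}

```text
time: 9.9
position: [0.6435, -0.044, 0.1772]
tool_rot: [0.998, 0.069, -0.003, -0.001]
ft_force: [0.3, 0.6, 0.5]
grip_width: 0.0867
```

Run:
```python
from st import *
to(.6450,-.0437,.056,8)
```

```text
9.9 [ 0.6435 -0.044   0.1772] yaw 7.9 w 0.0867 [0.3 0.6 0.5] tilt 0.31
units [0.09 0.01 4.85] rz -0.1
```

Call:
{"api": "carry_out", "payload": {
  "deltas": [
    [-1,0,0,1.5,0,0,0],
    [-1,0,0,3,0,0,0],
    [-1,0,0,4.2,0,0,0],
    [-1,0,0,4.9,0,0,0],
    [-1,0,0,4.9,0,0,0],
    [-1,0,0,4.9,0,0,0]
  ]
}}

```text
time: 10.5
position: [0.6437, -0.0426, 0.0571]
tool_rot: [0.998, 0.07, -0.001, -0.0]
ft_force: [0.6, 0.0, 0.8]
grip_width: 0.0869
```

Run:
```python
from st import *
p,d=snap('side','side9');to(.6450,-.0437,.056,8)
cv2.imwrite('pics/c9.png',cv2.resize(p[100:300,160:340,::-1],None,fx=3,fy=3))
```

```text
10.55 [ 0.6448 -0.0431  0.0582] yaw 8.02 w 0.0872 [0.1 0.  0.2] tilt 0.02
units [0.   0.03 0.09] rz 0.02
```

View pics/c9.png

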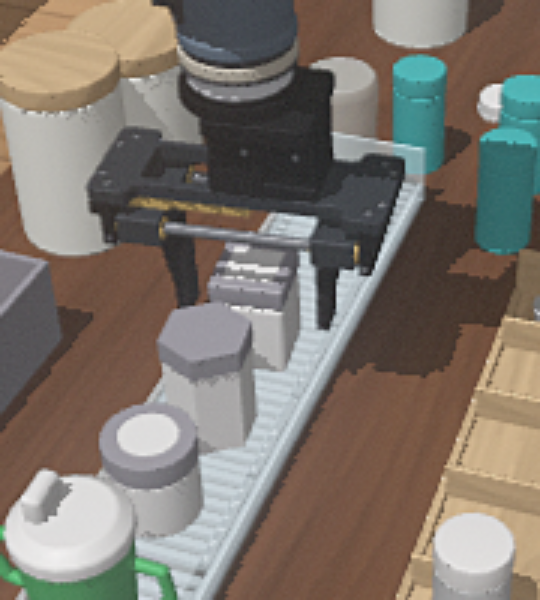

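Call:
{"api": "carry_out", "payload": {
  "deltas": [
    [1,0,0,0.1,0,0,0],
    [1,0,0,0.1,0,0,0],
    [1,0,0,0.1,0,0,0],
    [1,0,0,0.1,0,0,0],
    [1,0,0,0.1,0,0,0],
    [1,0,0,0.1,0,0,0],
    [1,0,0,0.1,0,0,0],
    [1,0,0,0.1,0,0,0]
  ],
  "force": 25
}}

```text
time: 11.35
position: [0.645, -0.0439, 0.0553]
tool_rot: [0.998, 0.069, 0.0, 0.0]
ft_force: [-0.6, 0.1, 1.5]
grip_width: 0.0505
```

Call:
{"api": "carry_out", "payload": {
  "deltas": [
    [1,0,0,-0.5,0,0,0],
    [1,0,0,-1.4,0,0,0],
    [1,0,0,-2.5,0,0,0],
    [1,0,0,-3.7,0,0,0],
    [1,0,0,-4.7,0,0,0],
    [1,0,0,-5.2,0,0,0],
    [1,0,0,-5.2,0,0,0]
  ]
}}

```text
time: 12.05
position: [0.6462, -0.044, 0.1875]
tool_rot: [0.998, 0.07, 0.002, 0.001]
ft_force: [-0.1, -0.4, -1.6]
grip_width: 0.0505
```

Run:
```python
from st import *
to(.4408,.067,.185,2.6)
```

```text
12.05 [ 0.6462 -0.044   0.1875] yaw 7.98 w 0.0505 [-0.1 -0.4 -1.6] tilt 0.27
units [-7.52 -5.54  0.06] rz 5.38
```

Call:
{"api": "carry_out", "payload": {
  "deltas": [
    [1,-0.5,-0.35,0,0,0,0.5],
    [1,-1.5,-1.1,0,0,0,1.5],
    [1,-2.7,-2,0,0,0,2.5],
    [1,-4,-3,0,0,0,3.5],
    [1,-5.2,-3.9,0,0,0,4.5],
    [1,-6.4,-4.8,0,0,0,5.3],
    [1,-7.2,-5.35,0,0,0,5.4],
    [1,-7.48,-5.55,0,0,0,5.4]
  ]
}}

```text
time: 12.85
position: [0.4362, 0.0689, 0.1838]
tool_rot: [1.0, 0.023, -0.003, -0.0]
ft_force: [1.0, 0.1, -1.4]
grip_width: 0.0507
```

Call:
{"api": "carry_out", "payload": {
  "deltas": [
    [1,0,0,0,0,0,0],
    [1,0,0,0,0,0,0],
    [1,0,0,0,0,0,0]
  ]
}}

```text
time: 13.15
position: [0.4424, 0.067, 0.185]
tool_rot: [1.0, 0.022, 0.001, 0.0]
ft_force: [0.2, 0.1, -1.4]
grip_width: 0.0504
```

Run:
```python
from st import *
snap('side','side10')
to(.4408,.067,.043,2.6)
```

```text
13.2 [0.4422 0.067  0.185 ] yaw 2.52 w 0.0504 [ 0.8 -0.2 -1.5] tilt 0.08
units [-0.06 -0.    5.68] rz -0.08
```

View pics/side10.png

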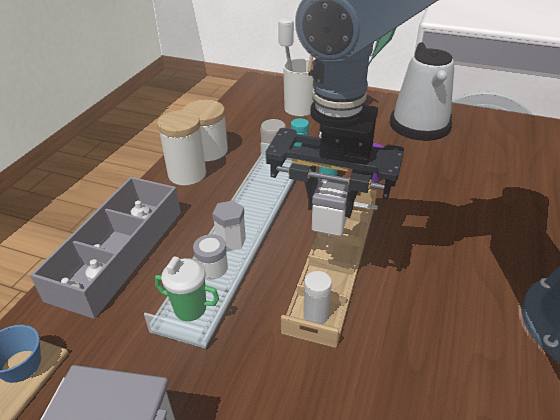

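Call:
{"api": "carry_out", "payload": {
  "deltas": [
    [1,-0.05,0,0.7,0,0,0],
    [1,-0.05,0,1.7,0,0,0],
    [1,-0.05,0,2.9,0,0,0],
    [1,-0.05,0,4,0,0,0],
    [1,-0.05,0,4.9,0,0,0],
    [1,-0.05,0,5.4,0,0,0],
    [1,-0.05,0,5.6,0,0,0],
    [1,-0.05,0,5.6,0,0,0]
  ]
}}

```text
time: 14.0
position: [0.4398, 0.0673, 0.0444]
tool_rot: [1.0, 0.022, -0.0, -0.0]
ft_force: [0.3, 0.3, -0.1]
grip_width: 0.0504
```

Call:
{"api": "carry_out", "payload": {
  "deltas": [
    [1,0,0,0.06,0,0,0],
    [1,0,0,0.12,0,0,0],
    [1,0,0,0.16,0,0,0],
    [1,0,0,0.16,0,0,0]
  ]
}}

```text
time: 14.4
position: [0.4395, 0.0676, 0.0414]
tool_rot: [1.0, 0.022, 0.0, 0.0]
ft_force: [-0.7, -0.2, -0.5]
grip_width: 0.0509
```

Call:
{"api": "carry_out", "payload": {
  "deltas": [
    [1,0,0,0.04,0,0,0],
    [1,0,0,0.04,0,0,0],
    [1,0,0,0.08,0,0,0],
    [1,0,0,0.08,0,0,0]
  ]
}}

```text
time: 14.8
position: [0.4395, 0.0676, 0.0401]
tool_rot: [1.0, 0.023, 0.001, 0.0]
ft_force: [-1.1, 0.3, 9.8]
grip_width: 0.0503
```

Contact at the expected height, so I'll release.

Call:
{"api": "carry_out", "payload": {
  "deltas": [
    [1,0,0,-0.04,0,0,0],
    [-0.6,0,0,-0.04,0,0,0],
    [-0.6,0,0,-0.04,0,0,0],
    [-0.8,0,0,-0.04,0,0,0],
    [-0.8,0,0,-0.04,0,0,0]
  ]
}}

```text
time: 15.3
position: [0.4392, 0.0676, 0.0399]
tool_rot: [1.0, 0.022, -0.0, -0.0]
ft_force: [-0.4, -0.5, 0.3]
grip_width: 0.0733
```

Call:
{"api": "carry_out", "payload": {
  "deltas": [
    [-1,0,0,-0.7,0,0,0],
    [-1,0,0,-2,0,0,0],
    [-1,0,0,-4,0,0,0],
    [-1,0,0,-5.8,0,0,0],
    [-1,0,0,-5.8,0,0,0]
  ]
}}

```text
time: 15.8
position: [0.4431, 0.0674, 0.1902]
tool_rot: [1.0, 0.023, 0.006, 0.001]
ft_force: [0.8, 0.3, -0.8]
grip_width: 0.0872
```

Run:
```python
from st import *
p,d=snap('side','side11');to(.6422,.0373,.184,3)
cv2.imwrite('pics/c11.png',cv2.resize(p[160:360,160:420,::-1],None,fx=3,fy=3))
```

```text
15.85 [0.4413 0.0675 0.1878] yaw 2.58 w 0.0868 [0.3 0.1 0.3] tilt 0.44
units [7.97 1.57 0.22] rz -0.42
```

View pics/c11.png

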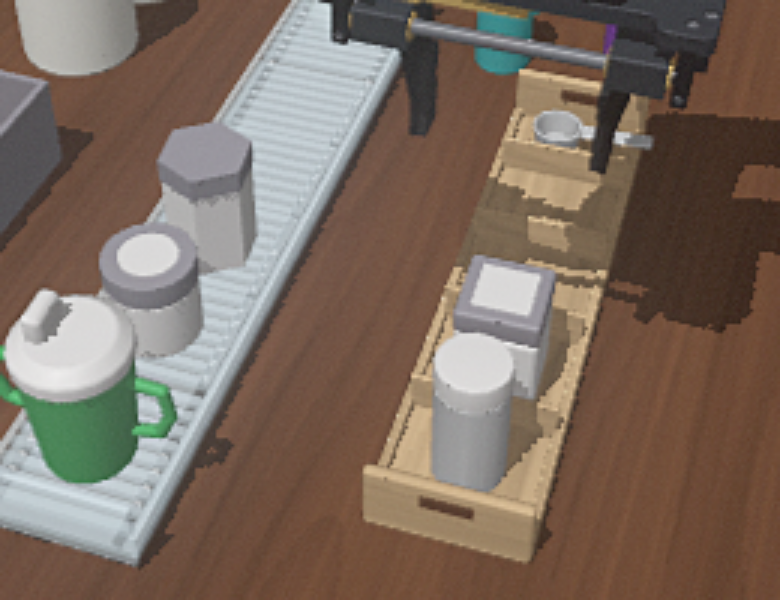

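Square pot is placed. Now the six-sided one.

Call:
{"api": "carry_out", "payload": {
  "deltas": [
    [-1,8.06,1.55,0,0,0,-0.4],
    [-1,8.06,1.55,0,0,0,-0.4],
    [-1,8.06,1.55,0,0,0,-0.4],
    [-1,8.06,1.55,0,0,0,-0.4],
    [-1,8.06,1.55,0,0,0,-0.4],
    [-1,8.06,1.55,0,0,0,-0.4],
    [-1,8.06,1.55,0,0,0,-0.4]
  ]
}}

```text
time: 16.55
position: [0.6396, 0.0384, 0.183]
tool_rot: [1.0, 0.026, -0.003, -0.0]
ft_force: [-1.0, -0.3, 0.4]
grip_width: 0.087
```

Run:
```python
from st import *
to(.6422,.0373,.062,3)
```

```text
16.55 [0.6396 0.0384 0.183 ] yaw 2.98 w 0.087 [-1.  -0.3  0.4] tilt 0.33
units [0.13 0.06 4.84] rz -0.02
```

Call:
{"api": "carry_out", "payload": {
  "deltas": [
    [-1,0.03,0.03,1.5,0,0,0],
    [-1,0.03,0.03,3,0,0,0],
    [-1,0.03,0.03,4.2,0,0,0],
    [-1,0.03,0.03,4.9,0,0,0],
    [-1,0.03,0.03,4.9,0,0,0],
    [-1,0.03,0.03,4.9,0,0,0],
    [-1,0.03,0.03,4.9,0,0,0]
  ]
}}

```text
time: 17.25
position: [0.6435, 0.0374, 0.0642]
tool_rot: [1.0, 0.026, 0.001, 0.0]
ft_force: [0.2, 0.4, 1.1]
grip_width: 0.0872
```

Run:
```python
from st import *
p,d=snap('side','side12');to(.6422,.0373,.062,3)
cv2.imwrite('pics/c12.png',cv2.resize(p[100:340,140:320,::-1],None,fx=2.5,fy=2.5))
```

```text
17.3 [0.6438 0.0373 0.0643] yaw 2.98 w 0.0871 [-0.5 -0.7 -0.1] tilt 0.16
units [-0.06 -0.    0.09] rz -0.02
```

View pics/c12.png

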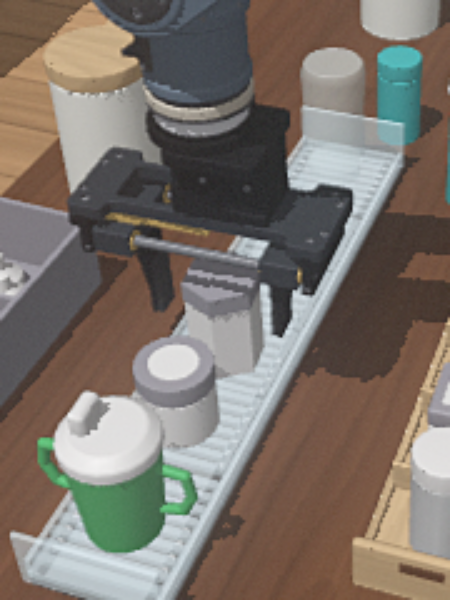

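Call:
{"api": "carry_out", "payload": {
  "deltas": [
    [1,-0.05,0,0.1,0,0,0],
    [1,-0.05,0,0.1,0,0,0],
    [1,-0.05,0,0.1,0,0,0],
    [1,-0.05,0,0.1,0,0,0],
    [1,-0.05,0,0.1,0,0,0],
    [1,-0.05,0,0.1,0,0,0],
    [1,-0.05,0,0.1,0,0,0],
    [1,-0.05,0,0.1,0,0,0]
  ]
}}

```text
time: 18.1
position: [0.6419, 0.0371, 0.0601]
tool_rot: [1.0, 0.026, 0.0, 0.0]
ft_force: [-0.9, -0.6, 1.0]
grip_width: 0.0522
```

Call:
{"api": "carry_out", "payload": {
  "deltas": [
    [1,0,0,-0.5,0,0,0],
    [1,0,0,-1.4,0,0,0],
    [1,0,0,-2.5,0,0,0],
    [1,0,0,-3.7,0,0,0],
    [1,0,0,-4.7,0,0,0],
    [1,0,0,-5.2,0,0,0],
    [1,0,0,-5.2,0,0,0]
  ]
}}

```text
time: 18.8
position: [0.643, 0.0372, 0.1925]
tool_rot: [1.0, 0.026, 0.002, 0.0]
ft_force: [-0.1, 0.5, -1.4]
grip_width: 0.052
```

Run:
```python
from st import *
to(.4442,-.009,.192,2.6)
```

```text
18.8 [0.643  0.0372 0.1925] yaw 2.98 w 0.052 [-0.1  0.5 -1.4] tilt 0.27
units [-8.04  1.43 -0.01] rz 0.38
```

Call:
{"api": "carry_out", "payload": {
  "deltas": [
    [1,-0.5,0.1,0,0,0,0],
    [1,-1.5,0.27,0,0,0,0.2],
    [1,-2.8,0.5,0,0,0,0.4],
    [1,-4.2,0.75,0,0,0,0.4],
    [1,-5.6,1,0,0,0,0.4],
    [1,-6.9,1.23,0,0,0,0.4],
    [1,-7.7,1.38,0,0,0,0.4],
    [1,-8.03,1.43,0,0,0,0.4]
  ]
}}

```text
time: 19.6
position: [0.4397, -0.0085, 0.1889]
tool_rot: [1.0, 0.022, -0.003, -0.001]
ft_force: [-0.1, -0.9, -1.4]
grip_width: 0.052
```

Call:
{"api": "carry_out", "payload": {
  "deltas": [
    [1,0,0,0,0,0,0],
    [1,0,0,0,0,0,0],
    [1,0,0,0,0,0,0]
  ]
}}

```text
time: 19.9
position: [0.4447, -0.009, 0.19]
tool_rot: [1.0, 0.023, 0.001, 0.0]
ft_force: [0.6, 0.0, -1.2]
grip_width: 0.0519
```

Run:
```python
from st import *
snap('side','side13')
to(.4442,-.009,.048,2.6)
```

```text
19.95 [ 0.4445 -0.009   0.19  ] yaw 2.59 w 0.052 [ 0.9  0.3 -1.9] tilt 0.06
units [-0.02 -0.    5.68] rz -0.01
```

View pics/side13.png

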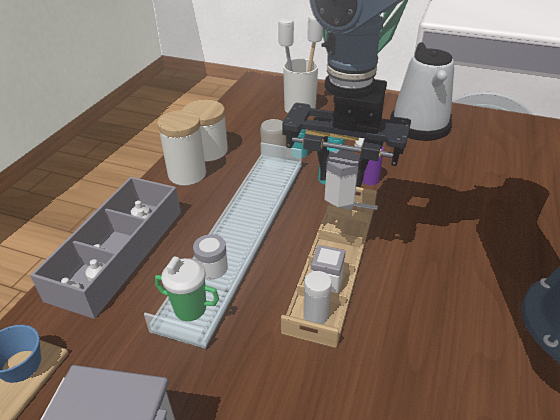

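Call:
{"api": "carry_out", "payload": {
  "deltas": [
    [1,0,0,0.7,0,0,0],
    [1,0,0,1.7,0,0,0],
    [1,0,0,2.9,0,0,0],
    [1,0,0,4,0,0,0],
    [1,0,0,4.9,0,0,0],
    [1,0,0,5.4,0,0,0],
    [1,0,0,5.6,0,0,0],
    [1,0,0,5.7,0,0,0]
  ]
}}

```text
time: 20.75
position: [0.4439, -0.0089, 0.047]
tool_rot: [1.0, 0.023, 0.0, -0.0]
ft_force: [-0.9, -0.5, -0.7]
grip_width: 0.0521
```

Call:
{"api": "carry_out", "payload": {
  "deltas": [
    [1,0,0,0.05,0,0,0],
    [1,0,0,0.1,0,0,0],
    [1,0,0,0.12,0,0,0],
    [1,0,0,0.12,0,0,0]
  ]
}}

```text
time: 21.15
position: [0.4437, -0.0091, 0.0451]
tool_rot: [1.0, 0.022, 0.001, 0.0]
ft_force: [0.2, 0.2, -0.3]
grip_width: 0.0524
```

Call:
{"api": "carry_out", "payload": {
  "deltas": [
    [1,0,0,0.04,0,0,0],
    [1,0,0,0.04,0,0,0],
    [1,0,0,0.08,0,0,0],
    [1,0,0,0.08,0,0,0]
  ]
}}

```text
time: 21.55
position: [0.4439, -0.0091, 0.0447]
tool_rot: [1.0, 0.023, 0.001, 0.001]
ft_force: [-2.2, 0.4, 19.7]
grip_width: 0.0518
```

Call:
{"api": "carry_out", "payload": {
  "deltas": [
    [1,0,0,-0.07,0,0,0],
    [-0.6,0,0,-0.07,0,0,0],
    [-0.6,0,0,-0.07,0,0,0],
    [-0.8,0,0,-0.07,0,0,0],
    [-0.8,0,0,-0.07,0,0,0]
  ]
}}

```text
time: 22.05
position: [0.4431, -0.0089, 0.0441]
tool_rot: [1.0, 0.022, -0.0, -0.0]
ft_force: [-0.1, 0.4, -0.5]
grip_width: 0.0744
```

Call:
{"api": "carry_out", "payload": {
  "deltas": [
    [-1,0,0,-0.7,0,0,0],
    [-1,0,0,-2,0,0,0],
    [-1,0,0,-4,0,0,0],
    [-1,0,0,-5.8,0,0,0],
    [-1,0,0,-5.8,0,0,0]
  ]
}}

```text
time: 22.55
position: [0.447, -0.0098, 0.1943]
tool_rot: [1.0, 0.023, 0.006, 0.002]
ft_force: [0.7, -0.5, -0.5]
grip_width: 0.0869
```

Run:
```python
from st import *
p,d=snap('side','side14');to(.6448,.1136,.19,2.6)
cv2.imwrite('pics/c14.png',cv2.resize(p[160:360,160:420,::-1],None,fx=3,fy=3))
```

```text
22.6 [ 0.4452 -0.0094  0.192 ] yaw 2.58 w 0.0872 [-0.1 -0.3 -0.3] tilt 0.43
units [ 8.2  -4.56  0.13] rz -0.02
```

View pics/c14.png

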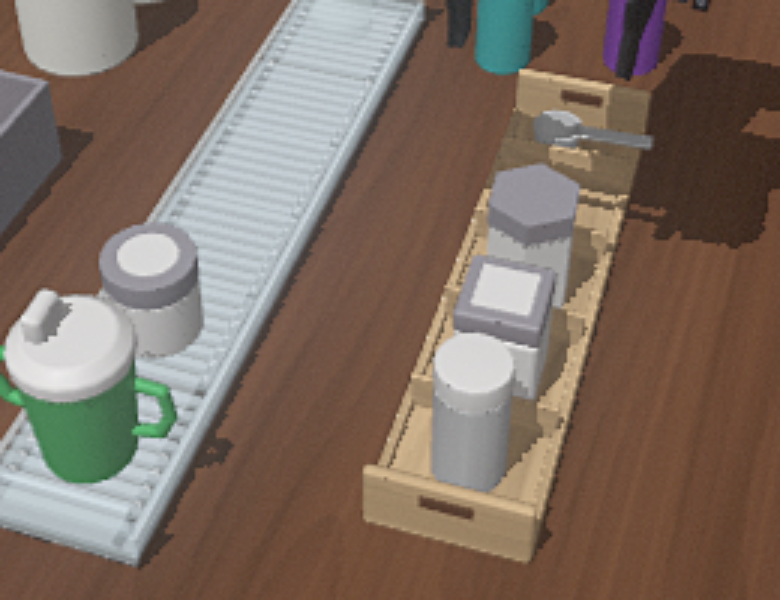

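Call:
{"api": "carry_out", "payload": {
  "deltas": [
    [-1,8.26,-4.54,0,0,0,0],
    [-1,8.26,-4.54,0,0,0,0],
    [-1,8.26,-4.54,0,0,0,0],
    [-1,8.26,-4.54,0,0,0,0],
    [-1,8.26,-4.54,0,0,0,0],
    [-1,8.26,-4.54,0,0,0,0],
    [-1,8.26,-4.54,0,0,0,0],
    [-1,8.26,-4.54,0,0,0,0]
  ]
}}

```text
time: 23.4
position: [0.6422, 0.1132, 0.1875]
tool_rot: [1.0, 0.022, -0.002, 0.0]
ft_force: [-0.5, -0.6, -0.2]
grip_width: 0.087
```

Call:
{"api": "carry_out", "payload": {
  "deltas": [
    [-1,0,0,1.2,0,0,0],
    [-1,0,0,2.2,0,0,0],
    [-1,0,0,2.4,0,0,0],
    [-1,0,0,2.4,0,0,0]
  ]
}}

```text
time: 23.8
position: [0.6428, 0.113, 0.1284]
tool_rot: [1.0, 0.022, -0.002, 0.0]
ft_force: [-0.1, 0.4, -0.7]
grip_width: 0.0871
```

Run:
```python
from st import *
p,d=snap('side','side15');to(.6448,.1136,.047,2.6)
cv2.imwrite('pics/c15.png',cv2.resize(p[130:360,140:340,::-1],None,fx=2.6,fy=2.6))
```

```text
23.85 [0.6441 0.1131 0.1297] yaw 2.52 w 0.0869 [ 0.6 -0.3 -0. ] tilt 0.02
units [ 0.03 -0.02  3.31] rz -0.08
```

View pics/c15.png

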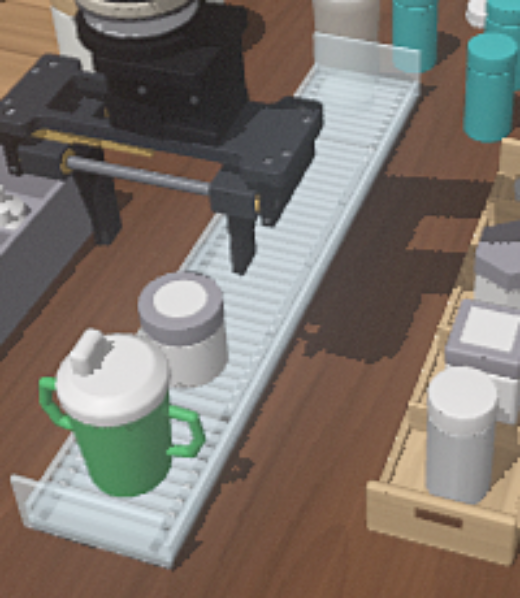

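Call:
{"api": "carry_out", "payload": {
  "deltas": [
    [-1,0,-0.02,0.8,0,0,0],
    [-1,0,-0.02,1.7,0,0,0],
    [-1,0,-0.02,2.5,0,0,0],
    [-1,0,-0.02,3.1,0,0,0],
    [-1,0,-0.02,3.27,0,0,0],
    [-1,0,-0.02,3.27,0,0,0]
  ]
}}

```text
time: 24.45
position: [0.6446, 0.1142, 0.0477]
tool_rot: [1.0, 0.022, 0.0, 0.0]
ft_force: [-0.2, 0.5, 1.0]
grip_width: 0.0869
```

Call:
{"api": "carry_out", "payload": {
  "deltas": [
    [1,0,0,0,0,0,0],
    [1,0,0,0,0,0,0],
    [1,0,0,0,0,0,0],
    [1,0,0,0,0,0,0],
    [1,0,0,0,0,0,0],
    [1,0,0,0,0,0,0],
    [1,0,0,0,0,0,0],
    [1,0,0,0,0,0,0]
  ]
}}

```text
time: 25.25
position: [0.6446, 0.1143, 0.0479]
tool_rot: [1.0, 0.022, 0.0, -0.0]
ft_force: [0.4, 0.5, 2.9]
grip_width: 0.0569
```

Call:
{"api": "carry_out", "payload": {
  "deltas": [
    [1,0,0,-0.5,0,0,0],
    [1,0,0,-1.4,0,0,0],
    [1,0,0,-2.5,0,0,0],
    [1,0,0,-3.7,0,0,0],
    [1,0,0,-4.7,0,0,0],
    [1,0,0,-5.4,0,0,0],
    [1,0,0,-5.4,0,0,0]
  ]
}}

```text
time: 25.95
position: [0.6463, 0.1143, 0.1861]
tool_rot: [1.0, 0.022, 0.003, 0.0]
ft_force: [0.4, 0.5, -0.8]
grip_width: 0.0568
```

Run:
```python
from st import *
to(.4476,-.0849,.183,2.6)
```

```text
25.95 [0.6463 0.1143 0.1861] yaw 2.58 w 0.0568 [ 0.4  0.5 -0.8] tilt 0.38
units [-8.3   7.6   0.07] rz -0.02
```

Call:
{"api": "carry_out", "payload": {
  "deltas": [
    [1,-0.5,0.45,0,0,0,0],
    [1,-1.4,1.3,0,0,0,0],
    [1,-2.6,2.4,0,0,0,0],
    [1,-3.8,3.5,0,0,0,0],
    [1,-5,4.6,0,0,0,0],
    [1,-6.2,5.7,0,0,0,0],
    [1,-7.3,6.7,0,0,0,0],
    [1,-8.27,7.6,0,0,0,0]
  ]
}}

```text
time: 26.75
position: [0.444, -0.0854, 0.1817]
tool_rot: [1.0, 0.022, -0.001, -0.0]
ft_force: [1.1, 0.1, -0.4]
grip_width: 0.057
```

Call:
{"api": "carry_out", "payload": {
  "deltas": [
    [1,0,0,0,0,0,0],
    [1,0,0,0,0,0,0],
    [1,0,0,0,0,0,0],
    [1,0,0,0,0,0,0]
  ]
}}

```text
time: 27.15
position: [0.4471, -0.0842, 0.1824]
tool_rot: [1.0, 0.023, 0.0, -0.0]
ft_force: [-0.2, -0.1, -0.5]
grip_width: 0.057
```

Run:
```python
from st import *
snap('side','side16')
to(.4476,-.0849,.036,2.6)
```

```text
27.2 [ 0.447  -0.0842  0.1824] yaw 2.66 w 0.0567 [ 0.7 -0.3 -1.1] tilt 0.01
units [0.02 0.03 5.86] rz 0.06
```

View pics/side16.png

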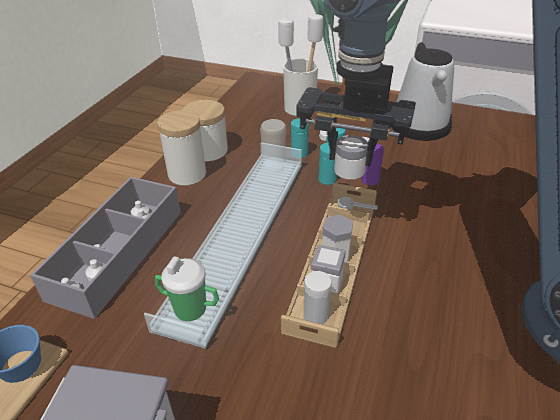

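Call:
{"api": "carry_out", "payload": {
  "deltas": [
    [1,0,0.03,0.7,0,0,0],
    [1,0,0.03,1.7,0,0,0],
    [1,0,0.03,2.9,0,0,0],
    [1,0,0.03,4,0,0,0],
    [1,0,0.03,4.9,0,0,0],
    [1,0,0.03,5.5,0,0,0],
    [1,0,0.03,5.8,0,0,0],
    [1,0,0.03,5.86,0,0,0]
  ]
}}

```text
time: 28.0
position: [0.4465, -0.0851, 0.0352]
tool_rot: [1.0, 0.023, -0.001, -0.0]
ft_force: [-0.6, -0.0, -1.1]
grip_width: 0.0567
```

Call:
{"api": "carry_out", "payload": {
  "deltas": [
    [1,0,0,0.04,0,0,0],
    [1,0,0,0.08,0,0,0],
    [1,0,0,0.12,0,0,0],
    [1,0,0,0.12,0,0,0]
  ]
}}

```text
time: 28.4
position: [0.4467, -0.0858, 0.0335]
tool_rot: [1.0, 0.022, 0.0, 0.0]
ft_force: [-0.5, 0.3, -0.1]
grip_width: 0.0566
```

Call:
{"api": "carry_out", "payload": {
  "deltas": [
    [1,0,0,0.03,0,0,0],
    [1,0,0,0.05,0,0,0],
    [1,0,0,0.07,0,0,0],
    [1,0,0,0.07,0,0,0]
  ]
}}

```text
time: 28.8
position: [0.4467, -0.0858, 0.0328]
tool_rot: [1.0, 0.022, 0.001, 0.0]
ft_force: [-2.0, 0.2, 13.2]
grip_width: 0.0568
```

Call:
{"api": "carry_out", "payload": {
  "deltas": [
    [1,0,0,-0.05,0,0,0],
    [-0.6,0,0,-0.05,0,0,0],
    [-0.8,0,0,-0.05,0,0,0],
    [-0.8,0,0,-0.05,0,0,0],
    [-0.8,0,0,-0.05,0,0,0]
  ]
}}

```text
time: 29.3
position: [0.4463, -0.0856, 0.0324]
tool_rot: [1.0, 0.022, -0.0, -0.0]
ft_force: [-1.2, -0.6, -0.4]
grip_width: 0.0761
```

Call:
{"api": "carry_out", "payload": {
  "deltas": [
    [-1,0,0,-0.7,0,0,0],
    [-1,0,0,-2,0,0,0],
    [-1,0,0,-4,0,0,0],
    [-1,0,0,-6,0,0,0],
    [-1,0,0,-8,0,0,0],
    [-1,0,0,-9.6,0,0,0],
    [-1,0,0,-9.6,0,0,0]
  ]
}}

```text
time: 30.0
position: [0.4497, -0.087, 0.278]
tool_rot: [1.0, 0.023, 0.006, 0.003]
ft_force: [0.3, -1.0, 0.9]
grip_width: 0.0869
```

Run:
```python
from st import *
st()
p,d=snap('side','side17')
cv2.imwrite('pics/c17.png',cv2.resize(p[160:360,160:420,::-1],None,fx=3,fy=3))
```

```text
30.0 [ 0.4497 -0.087   0.278 ] yaw 2.59 w 0.0869 [ 0.3 -1.   0.9] tilt 0.76
```

View pics/c17.png

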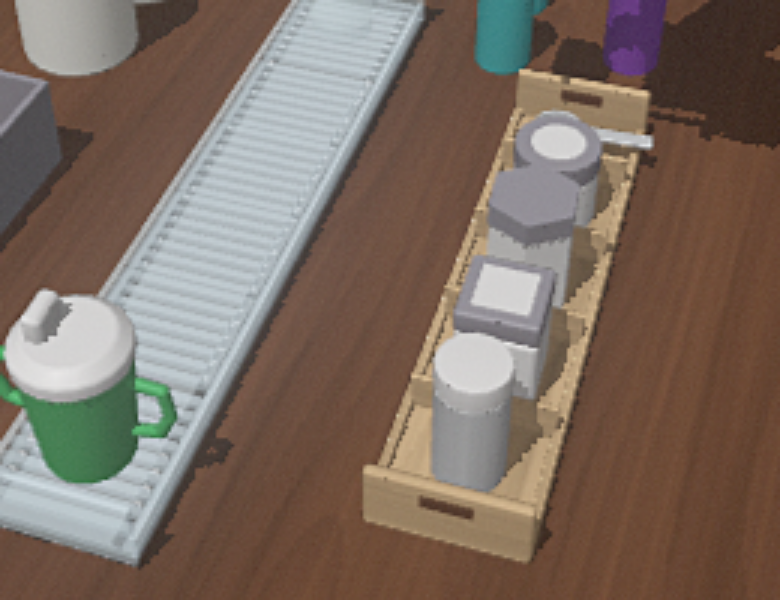

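All four look right. I'll move the arm aside so the top camera can check the placement.

Call:
{"api": "carry_out", "payload": {
  "deltas": [
    [-1,0,13,0,0,0,0],
    [-1,0,13,0,0,0,0],
    [-1,0,13,0,0,0,0],
    [-1,0,13,0,0,0,0],
    [-1,0,13,0,0,0,0],
    [-1,0,13,0,0,0,0],
    [-1,0,13,0,0,0,0],
    [-1,0,13,0,0,0,0]
  ]
}}

```text
time: 30.85
position: [0.4599, -0.4137, 0.2694]
tool_rot: [1.0, 0.02, -0.001, -0.001]
ft_force: [-0.7, 0.2, 0.2]
grip_width: 0.0868
```

Run:
```python
from m import *
p,d=snap('top','top18'); W=cloud('top',d)
o=np.array([.4425,.029]);a=.045;A=np.array([[np.cos(a),np.sin(a)],[-np.sin(a),np.cos(a)]])
P=W.reshape(-1,3)
for nm,yb,h in[('wide',-.114,.068),('six',-.038,.088),('square',.038,.08),('slim',.114,.098)]:
    L=np.c_[(P[:,:2]-o)@A.T,P[:,2]]
    q=L[(abs(L[:,1]-yb)<.045)&(abs(L[:,0])<.05)&(abs(L[:,2]-h)<.006)]
    pl=np.linalg.lstsq(np.c_[q[:,:2]-q[:,:2].mean(0),np.ones(len(q))],q[:,2],rcond=None)[0]
    c=cv2.minEnclosingCircle((q[:,:2]*1000).astype(np.float32))
    print(nm,len(q),'ctr',q[:,:2].mean(0).round(4),'off y',round(q[:,1].mean()-yb,4),'z',np.median(q[:,2]).round(4),'exp',h,'slope',pl[:2].round(3),'ext',(np.ptp(q[:,:2],0)*1000).round(0))
S=W[136:186,138:182]; m=abs(S[...,2]-.112)<.006; print('sippy',S[m].mean(0))
```

```text
wide 528 ctr [-0.0003 -0.1148] off y -0.0008 z 0.0685 exp 0.068 slope [-0.006  0.002] ext [55. 56.]
six 504 ctr [-0.0002 -0.0378] off y 0.0002 z 0.0885 exp 0.088 slope [-0.012  0.005] ext [52. 58.]
square 547 ctr [-0.0005  0.0386] off y 0.0006 z 0.0809 exp 0.08 slope [-0.002  0.005] ext [51. 51.]
slim 324 ctr [0.    0.112] off y -0.002 z 0.0986 exp 0.098 slope [-0.011 -0.002] ext [41. 43.]
sippy [0.63593782 0.20702264 0.11480199]
```

View pics/top18.png

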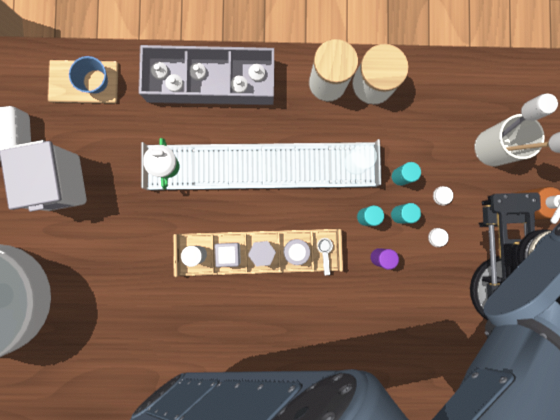

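Call:
{"api": "carry_out", "payload": {
  "deltas": [
    [-1,0,0,0,0,0,0],
    [-1,0,0,0,0,0,0],
    [-1,0,0,0,0,0,0]
  ]
}}

```text
time: 31.2
position: [0.4611, -0.4087, 0.2725]
tool_rot: [1.0, 0.023, -0.0, -0.0]
ft_force: [-1.0, -0.4, 0.2]
grip_width: 0.0868
```

```bash
python3 -c "
from rig import *
print(get_obs()['ft_force']); print(hand_in())"
```

```text
[-0.99548044 -0.36175637  0.18621956]
the job is handed in; nothing more can be done
None
```

All four pots are in the caddy in feeding order and the job is handed in, at about 31 s of the 96 s allowed. Counting from the scoop pocket they stand wide, six-sided, square, slim, matching their order from the sippy cup on the rack.

I moved them one at a time with upright grips, lowering each until it touched the bay floor at about 10–20 N.

| Last check from the top camera | Result | Allowed |
|---|---|---|
| Offset from bay centre along the row | at most 2 mm | 16 mm |
| Offset from bay centre across the row | at most 0.5 mm | 21 mm |
| Lid height compared with a pot standing on the floor | within 1 mm | 5 mm |
| Tilt of the lids | at most about 0.013 rad | 0.12 rad |
| Movement of the cup | about 1 mm | 25 mm |

These offsets are measured from my own fit of the caddy's position in the same camera, which is good to about 2 mm. The arm ended clear of everything, with a wrist force of about 1 N, which is sensor noise.

No check failed. The slim pot's grip was still closing when I began its lift. It touched the floor about 2.5 mm higher than planned, then stood at the right height after release.

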